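Ratchet the positioner round to the next weld

ROBOT

A 6-joint arm with a two-finger parallel gripper is mounted at the origin on a cart in front of the work surface, level with it; the furniture and walls round the work are solid. World frame = base frame: x ahead of the robot, y to its left, z up, the work surface at z = 0. Lengths are in m, angles in rad, forces in N, time in s.
With the tool pointing down it reaches from about 0.35 to 0.975 m from the base axis. Payload 4.9 kg.
Tool frame: the origin (TCP) lies at the very end of the fingers, on their centre line; the grasp point (between the pads) lies 19 mm behind it; z points along the fingers, y is the line along which they close (so a half turn about z gives the same grasp; the last joint's range is limited). The gripper opens to 85 mm and grips with 20 to 120 N. Pads are 22 mm wide; open, the fingers measure 114 mm over their backs; the gripper's body (76 mm by 85 mm) begins 54 mm behind the grasp point. The pads swing forward as they close: fully open they stand 13 mm farther back than shut.
Start: joints at [-1.253, 0.053, 1.613, -0, 1.476, -0.119], TCP at [0.264, -0.566, 0.231] pointing down, gripper open.
Joint ranges: [-3.01, 3.01], [-1.01, 2.22], [0.06, 2.58], [-1.02, 4.17], [0.09, 2.62], [-3.14, 3.14]. Speed limits (rad/s): [2.57, 2.57, 3.14, 3.14, 3.14, 3.14].

INTERFACE

Orientations are given as a unit quaternion [w, x, y, z].
In Python, from plant import state, optics, ticket, nets gives the robot as it stands. The module is installed in compiled form; this text tells all that it offers.
- The arm moves only by the shell command python3 -m inch 'ROWS' [OPENING]. ROWS is JSON, a list of rows, each an object of numbers: "dx", "dy", "dz": the shift along the tool's x, y, z as a fraction of full scale; "rx", "ry", "rz": the turn, a rotation vector about the tool's x, y, z as a fraction of full scale. In form: [{"dx": .., "dy": .., "dz": .., "rx": .., "ry": .., "rz": ..}, ...]. A call has 1 to 5 rows; each row is the pose to reach, as a shift and turn from the pose commanded when the call began, along the tool's axes at that moment; what a row does not reach only later rows make up. Full scale, the value 1, is 0.8 m for a shift and 1.5 rad for a turn. A row lasts 1/10 s, in which the tool goes at most 50 mm and 8.59 degrees, less where a joint would pass 70% of its speed; a pose out of reach is approached as far as the arm can. A call with a number of a shift or a turn outside -1 to 1 is refused whole. A call with a gripper value outside its range is refused whole. OPENING is the opening, from -1 (shut) to 1 (fully open), set as the call begins (- or left out, the last holds). The fingers move at their own pace and stop on an object; the grip force is fixed at half the most. Time passes only in rows, so rows that repeat a pose let the fingers close. It gives the time, the measured TCP pose, the force, the opening and the grip force at its end, in the units of the state.
- state(): the state, without advancing time (a new reading comes with each control period).
- optics.grab_frame(name): name is "scene" or "top" or "wrist"; returns the picture (384x512x3 uint8, red, green, blue); there is no depth.
- optics.camera_info(name): a dict with "fx", "fy", "cx", "cy" (pixels), "k1" (the pictures are not rectified: a ray, as slopes to the right and down, at radius r is drawn at 1 + k1 r^2 times it, then the intrinsics apply), "R" (3x3) and "t" (3): a world point X has camera coordinates R X + t. Camera axes: x right, y down, z forward; pixel columns grow to the right and rows downward; lengths in m; the calibration is good to about 2 mm. A picture is of the moment at which its call begins: read the wrist's pose just before it. camera_info takes no time and is no camera call; for the wrist camera it gives the pose at the moment of the call.
- ticket.job_done(): hands the job in; it is judged then, once.
Trained networks look in the newest picture that a camera, given by its name, has taken for a name from the list of things; names that differ only in an ending like _2 or _b are one class to them, and where a whole thing is asked for, a point or a joint stands for the part that bears it (a point fixed in the world has none). Each returns a list of dicts, best first, with "confidence" (0 to 1); they miss things now and then, are a little off and sometimes report something else, mostly with a low value. They report only what shows in the picture. A call takes as long as a camera call.
- nets.boxes_of(camera, name): "bbox" ([centre column, centre row, width, height] in pixels, round what is visible of it).
- nets.outline_of(camera, name): "pixels" (384x512 bool, what is visible of it) and "bbox" ([centre column, centre row, width, height] in pixels, round what is visible of it).
The state is a dict: "time": time; "joint_pos": joint angles; "joint_vel": joint speeds; "joint_efforts": joint torques, N m; "tool_pos": TCP position; "tool_rot": TCP orientation; "contact_force": force on the tool from outside, world axes, zero at the start; "ft_torque": the same for the moment, N m; "gripper_width": opening from 0.0 (shut) to 1.0 (fully open); "grasp_force": force on a finger pad.
Only numpy, scipy, OpenCV 4.12 (cv2) and the standard library are available. Lean on these libraries where they do the work, as an engineer would, in place of code of your own. Each camera call takes 0.05 s, during which the arm holds its last target. There are 200 camera calls.

TASK

Pump the upright lever handle of the small ratchet positioner to and fro, stroke by stroke, until the stepped round cap on its plate has come round to the steel pointer, and stop there: the plate cannot be turned back. Turn the plate only with the lever, never by pushing the cap, and let go of the handle at the end.

Things in the scene. Friction and masses are not known exactly. Their poses are not given: they have to be found in the camera images.
- positioner: Small positioner bolted to the table: grey round base (170 mm) under a steel plate (156 mm, top 46 mm up) that turns on an upright axis, only counterclockwise seen from above, in 30 degree ratchet steps. Origin: on the axis at table height, z up. Its -x axis points to the fixed steel pointer (upright blade 20 mm wide, 65 mm high, 101 mm from the axis), at the base's front left.
- lever (a joint): Lever angle, rad: 0 at back stop (87 deg counterclockwise of the positioner's +x), 0.80 at forward stop (133 deg). Stays where left; 4 N moves it. Forward drives the plate; backward leaves it, and the pawl takes the next tooth only below 0.18. Each stroke ended at the forward stop leaves the plate on a step (the first turns it 2 to 46 deg, later ones 30); one step has the cap at the pointer.
- lever_grip (a point): Point to grasp on the lever's upright handle, a plain black round bar 26 mm thick, standing from 54 to 135 mm above the table. The point lies on its centre line, 105 mm above the table and 150 mm from the positioner's axis. The bar may turn between the fingers. Site x axis: outwards along the lever; z up.
- cap: Stepped round cap of brown steel, fixed on the plate: flange 64 mm across, narrow neck up, 55 mm high. Origin: centre of its underside, 43 mm from the positioner's axis. At the pointer when on the positioner's -x axis; at the start 52 to 137 degrees short of it (2 to 5 strokes). The plate also carries a thick bush (38 x 58 mm) and a small headed pin (25 x 36 mm), both lying.

How it is judged:
By the outcome, as a careful person would: the job done as asked, in the order asked, and still so for the second after the job is handed in, with the robot touching nothing.
It also fails if it takes over 64 s, if anything falls off the work surface, if the arm or the gripper's body presses on something with over 40 N, if the wrist force passes 120 N, or if a joint passes its speed limit or range.

## Working session

There is one attempt and no reset: what is moved stays moved. The work goes in short steps, Python scripts to look and compute and a shell command to move; the robot and the scene stay as the last step left them, time stands still between calls to the robot, and variables do not carry over. Pictures are saved under pics/ and viewed, at most 10 in all, crops included, and the job is handed in when it is done.

```bash
mkdir -p pics
cat > h.py <<'E'
import numpy as np, cv2
from plant import state, optics, ticket, nets
def ray(cam,u,v,ci=None):
    c=ci or optics.camera_info(cam); x=(u-c["cx"])/c["fx"]; y=(v-c["cy"])/c["fy"]
    a,b=x,y
    for _ in range(20):
        s=1+c["k1"]*(a*a+b*b); a,b=x/s,y/s
    R=np.array(c["R"]);t=np.array(c["t"])
    return -R.T@t, R.T@np.array([a,b,1.])
def atz(cam,u,v,z,ci=None):
    o,d=ray(cam,u,v,ci); return o+d*(z-o[2])/d[2]
def proj(cam,X):
    c=optics.camera_info(cam); p=np.array(c["R"])@np.array(X)+np.array(c["t"]); a,b=p[:2]/p[2]
    s=1+c["k1"]*(a*a+b*b); return c["fx"]*a*s+c["cx"],c["fy"]*b*s+c["cy"]
E
python3 - <<'E'
from h import *
ims=[]
for c in("top","scene"):
    im=optics.grab_frame(c); cv2.imwrite(f"pics/{c}0.png",im[...,::-1])
    for n in("positioner","lever","cap","lever_grip"):
        for r in nets.boxes_of(c,n)[:2]: print(c,n,np.round(r["bbox"],1),round(r["confidence"],2))
    o,d=ray(c,256,192);print(c,o.round(3),atz(c,256,192,0).round(3))
s=state();print(s["time"],s["tool_pos"],s["tool_rot"])
E
```

```text
top positioner [264.6 203.9  72.3 111.4] 0.6
top cap [253.9 211.4  29.6  28. ] 0.57
top lever_grip [252.1 170.4  21.   44.9] 0.67
top [ 0.446 -0.16   0.948] [ 0.554 -0.169  0.   ]
scene positioner [246.8 197.   81.7  94. ] 0.93
scene lever [266.8 174.6  11.5  44.7] 0.73
scene cap [246.1 193.2  22.5  30.6] 0.75
scene cap [263.9 173.6  12.1  48.3] 0.24
scene lever_grip [264.9 174.1  12.3  48. ] 0.66
scene [-0.079 -0.624  0.497] [ 0.621 -0.1    0.   ]
0.5 [ 0.26437452 -0.56630332  0.23126156] [-1.29825848e-05  9.76244424e-01  2.16672158e-01 -1.69132360e-05]
```

View pics/top0.png

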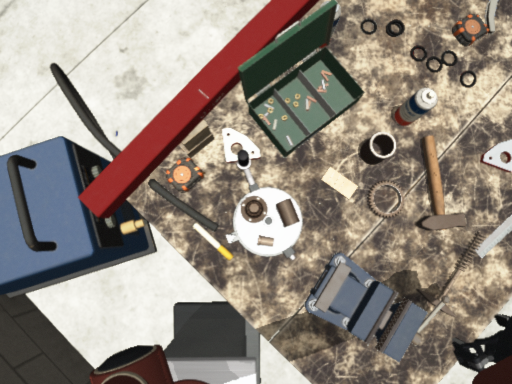

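View pics/scene0.png

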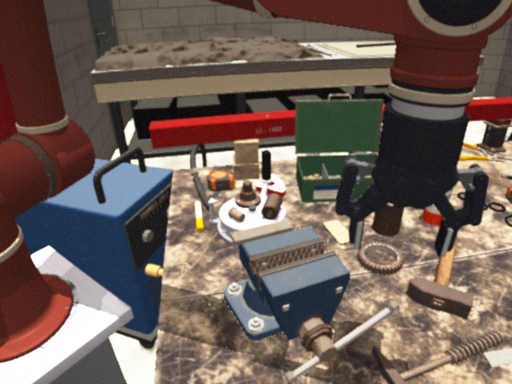

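The top view shows the plate at about (268,222), the cap at (254,208), the handle top at (242,158), and the likely pointer at (232,238). Next I'll zoom in and measure.

Run:
```python
from h import *
im=cv2.imread("pics/top0.png")
cv2.imwrite("pics/topc.png",cv2.resize(im[120:270,180:340],None,fx=5,fy=4*5/4,interpolation=cv2.INTER_CUBIC)[:600])
im=cv2.imread("pics/top0.png");sc=im[120:270,180:340]
cv2.imwrite("pics/topc.png",cv2.resize(sc,None,fx=4,fy=4,interpolation=cv2.INTER_CUBIC))
hsv=cv2.cvtColor(im,cv2.COLOR_BGR2HSV)
m=((hsv[...,2]>185)&(hsv[...,1]<40)).astype(np.uint8); m[:185]=0;m[258:]=0;m[:,:234]=0;m[:,302:]=0
cs=max(cv2.findContours(m,0,2)[0],key=cv2.contourArea);h=cv2.convexHull(cs)
print("ell",cv2.fitEllipse(h))
(u,v),_,_=cv2.fitEllipse(h)
P=atz("top",u,v,.046);print("axis",P)
print("r",[round(float(np.linalg.norm(atz("top",*p[0],.046)-P)),3) for p in h[::3]])
for n,p,z in(("cap",(254,208),.1),("handle",(242,158),.135),("ptr",(232,238),.065)):
    X=atz("top",*p,z);d=X-P;print(n,X.round(3),np.hypot(*d[:2]).round(3),np.degrees(np.arctan2(d[1],d[0])).round(1))
```

```text
ell ((266.87396240234375, 221.40213012695312), (68.4401626586914, 70.87126159667969), 71.29071044921875)
axis [ 0.47897448 -0.19264218  0.046     ]
r [0.082, 0.083, 0.084, 0.081, 0.081, 0.08, 0.079, 0.08, 0.082]
cap [ 0.507 -0.163  0.1  ] 0.041 46.9
handle [ 0.613 -0.138  0.135] 0.144 22.1
ptr [ 0.442 -0.112  0.065] 0.089 114.8
```

View pics/topc.png

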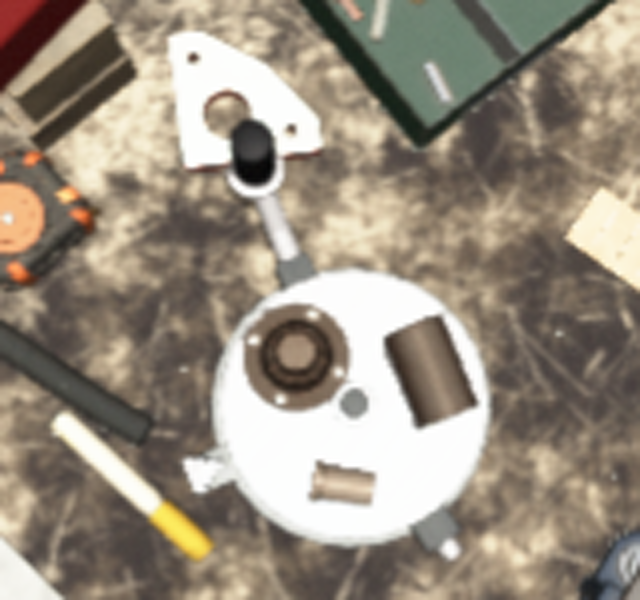

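The crop shows the lever at its back stop, about 93° from the pointer. The cap is about 68° short. Next I'll refine the handle position with both views and check for obstacles along the arc.

```bash
cat >> h.py <<'E'
from scipy.spatial.transform import Rotation as Rn
def totool(P,s=None):
    s=s or state(); q=s["tool_rot"]; R=Rn.from_quat([q[1],q[2],q[3],q[0]])
    return R.inv().apply(np.array(P)-s["tool_pos"])/0.8
E
python3 - <<'E'
from h import *
A=atz("top",268.5,220.8,.05)
for n,p,z in(("cap",(254.3,209.5),.055),("capflange",(254.2,209.2),.06),("handle",(243,153.5),.135),("hbase",(243.3,165),.054),("ptr",(231,237.5),.065)):
    X=atz("top",*p,z);d=X-A;print(n,X.round(4),np.hypot(*d[:2]).round(3),np.degrees(np.arctan2(d[1],d[0])).round(1))
print(A)
# scene: handle axis by net mask
r=nets.outline_of("scene","lever_grip")
m=r[0]["pixels"];ys,xs=np.where(m);print("rows",ys.min(),ys.max())
for y in(ys.min()+3,ys.min()+10): print(y,xs[ys==y].min(),xs[ys==y].max())
for a in (22,45,68):
    G=A+.15*np.array([np.cos(np.radians(a)),np.sin(np.radians(a)),0]);
    for z in(.054,.135):
        G[2]=z;print(a,G.round(3),np.round(proj("scene",G),1),np.round(proj("top",G),1))
    G[2]=.088;print("tool",totool(G).round(4))
E
```

```text
cap [ 0.5067 -0.1635  0.055 ] 0.042 51.0
capflange [ 0.5071 -0.1633  0.06  ] 0.043 50.8
handle [ 0.6226 -0.1405  0.135 ] 0.153 21.4
hbase [ 0.6125 -0.139   0.054 ] 0.144 23.4
ptr [ 0.4427 -0.1093  0.065 ] 0.095 113.3
[ 0.48017518 -0.19631887  0.05      ]
rows 150 195
153 261 269
160 261 270
22 [ 0.619 -0.14   0.054] [267.  178.8] [243.7 162.2]
22 [ 0.619 -0.14   0.135] [266.7 151. ] [242.8 155. ]
tool [ 0.6273 -0.295   0.1791]
45 [ 0.586 -0.09   0.054] [244.8 178.9] [222.7 176.3]
45 [ 0.586 -0.09   0.135] [243.6 151.1] [219.8 170.4]
tool [ 0.6163 -0.369   0.1791]
68 [ 0.536 -0.057  0.054] [223.4 183. ] [208.7 197.5]
68 [ 0.536 -0.057  0.135] [221.2 154.9] [204.4 193.7]
tool [ 0.5772 -0.4327  0.1791]
```

```bash
r='{"dx":0.627,"dy":-0.295,"dz":-0.02,"rz":-0.233}'
python3 -m inch '[{"dx":0.627,"dy":-0.295,"dz":-0.02,"rz":-0.233},{"dx":0.627,"dy":-0.295,"dz":-0.02,"rz":-0.233},{"dx":0.627,"dy":-0.295,"dz":-0.02,"rz":-0.233},{"dx":0.627,"dy":-0.295,"dz":-0.02,"rz":-0.233},{"dx":0.627,"dy":-0.295,"dz":-0.02,"rz":-0.233}]' 1
```

```text
validation failed for argument at $[0]...
```

```bash
python3 -m inch '[{"dx":0.627,"dy":-0.295,"dz":-0.02,"rx":0,"ry":0,"rz":-0.233},{"dx":0.627,"dy":-0.295,"dz":-0.02,"rx":0,"ry":0,"rz":-0.233},{"dx":0.627,"dy":-0.295,"dz":-0.02,"rx":0,"ry":0,"rz":-0.233},{"dx":0.627,"dy":-0.295,"dz":-0.02,"rx":0,"ry":0,"rz":-0.233},{"dx":0.627,"dy":-0.295,"dz":-0.02,"rx":0,"ry":0,"rz":-0.233}]' 1
python3 -c "
from h import *
s=state();print(s['tool_rot'],totool([.619,-.14,.24]))"
```

```text
time: 1.05
tool_pos: [0.4253, -0.3727, 0.2389]
tool_rot: [0.0, 0.924, 0.383, 0.0]
contact_force: [1.4, -0.3, -1.2]
gripper_width: 1.002
grasp_force: 0.0
[3.49566064e-04 9.23788367e-01 3.82903256e-01 1.64139249e-04] [ 0.37692627 -0.03422529 -0.00143923]
```

```bash
python3 -m inch '[{"dx":0.377,"dy":-0.034,"dz":0,"rx":0,"ry":0,"rz":0},{"dx":0.377,"dy":-0.034,"dz":0,"rx":0,"ry":0,"rz":0},{"dx":0.377,"dy":-0.034,"dz":0,"rx":0,"ry":0,"rz":0},{"dx":0.377,"dy":-0.034,"dz":0,"rx":0,"ry":0,"rz":0},{"dx":0.377,"dy":-0.034,"dz":0,"rx":0,"ry":0,"rz":0}]'
python3 -m inch '[{"dx":0.066,"dy":-0.006,"dz":0,"rx":0,"ry":0,"rz":0},{"dx":0.066,"dy":-0.006,"dz":0,"rx":0,"ry":0,"rz":0},{"dx":0.066,"dy":-0.006,"dz":0,"rx":0,"ry":0,"rz":0}]'
python3 -c "
from h import *
im=optics.grab_frame('wrist');cv2.imwrite('pics/w1.png',im[...,::-1])
print(totool([.619,-.14,.088]),np.round(proj('wrist',[.619,-.14,.135]),1),np.round(proj('wrist',[.619,-.14,.06]),1))
for r in nets.boxes_of('wrist','lever_grip')[:2]: print(r)"
```

```text
time: 1.55
tool_pos: [0.5854, -0.1804, 0.2388]
tool_rot: [0.0, 0.924, 0.383, 0.0]
contact_force: [0.6, -1.3, 0.7]
gripper_width: 0.997
grasp_force: 0.0
time: 1.85
tool_pos: [0.6187, -0.1402, 0.2383]
tool_rot: [0.0, 0.923, 0.384, -0.0]
contact_force: [0.1, -1.1, 0.3]
gripper_width: 1.002
grasp_force: 0.0
[ 0.00206508 -0.00035769  0.18795192] [247.6 188. ] [248.2 169. ]
{'bbox': [243.3, 185.4, 48.4, 62.7], 'confidence': 0.87}
```

View pics/w1.png

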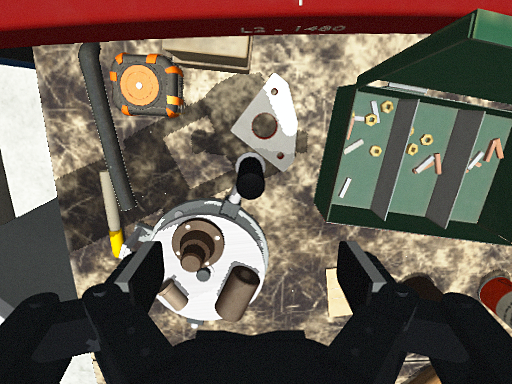

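The wrist view shows the bar at about (250,180), between the open fingers at columns 150 and 350. I'll lower and grip.

```bash
python3 -m inch '[{"dx":0.002,"dy":0,"dz":0.06,"rx":0,"ry":0,"rz":0},{"dx":0.002,"dy":0,"dz":0.12,"rx":0,"ry":0,"rz":0},{"dx":0.002,"dy":0,"dz":0.17,"rx":0,"ry":0,"rz":0},{"dx":0.002,"dy":0,"dz":0.188,"rx":0,"ry":0,"rz":0},{"dx":0.002,"dy":0,"dz":0.188,"rx":0,"ry":0,"rz":0}]' 1
python3 -m inch '[{"dx":0,"dy":0,"dz":0,"rx":0,"ry":0,"rz":0},{"dx":0,"dy":0,"dz":0,"rx":0,"ry":0,"rz":0},{"dx":0,"dy":0,"dz":0,"rx":0,"ry":0,"rz":0},{"dx":0,"dy":0,"dz":0,"rx":0,"ry":0,"rz":0},{"dx":0,"dy":0,"dz":0,"rx":0,"ry":0,"rz":0}]' -1
python3 -m inch '[{"dx":0,"dy":0,"dz":0,"rx":0,"ry":0,"rz":0},{"dx":0,"dy":0,"dz":0,"rx":0,"ry":0,"rz":0},{"dx":0,"dy":0,"dz":0,"rx":0,"ry":0,"rz":0},{"dx":0,"dy":0,"dz":0,"rx":0,"ry":0,"rz":0},{"dx":0,"dy":0,"dz":0,"rx":0,"ry":0,"rz":0}]' -1
python3 - <<'E'
from h import *
s=state();print(s["contact_force"],s["ft_torque"])
A=np.array([.4802,-.1963,0])
T0=np.array(s["tool_pos"]);d=T0-A;a0=np.degrees(np.arctan2(d[1],d[0]));r=np.hypot(*d[:2]);print(a0,r)
for k in(6,12,18,24,30,36,41,46,48):
    a=np.radians(21.5+k); b=np.radians(21.5)
    G=T0+.15*np.array([np.cos(a)-np.cos(b),np.sin(a)-np.sin(b),0])
    print(k,totool(G).round(4))
E
```

```text
time: 2.45
tool_pos: [0.617, -0.1409, 0.0855]
tool_rot: [-0.002, 0.924, 0.382, -0.002]
contact_force: [-1.1, -0.0, 1.2]
gripper_width: 0.996
grasp_force: 0.0
time: 2.95
tool_pos: [0.6202, -0.1405, 0.0901]
tool_rot: [0.001, 0.924, 0.383, 0.001]
contact_force: [-1.6, -0.8, 5.7]
gripper_width: 0.288
grasp_force: 58.6
time: 3.45
tool_pos: [0.6202, -0.1405, 0.09]
tool_rot: [0.001, 0.924, 0.383, 0.001]
contact_force: [-1.9, 0.4, 5.9]
gripper_width: 0.291
grasp_force: 58.8
[-1.88954077  0.39095076  5.89629401] [ 0.16067434  0.33816972 -0.00824364]
21.73847371295444 0.1506666252592229
6 [ 0.0069 -0.0184 -0.    ]
12 [ 0.0118 -0.0374 -0.0001]
18 [ 0.0147 -0.0568 -0.0001]
24 [ 0.0156 -0.0764 -0.0001]
30 [ 0.0144 -0.096  -0.0002]
36 [ 0.0112 -0.1153 -0.0002]
41 [ 0.007  -0.1311 -0.0002]
46 [ 0.0014 -0.1465 -0.0003]
48 [-0.0012 -0.1525 -0.0003]
```

The bar is gripped (opening 0.29 ≈ 25 mm). Now the first forward stroke.

```bash
python3 -m inch '[{"dx":0.007,"dy":-0.018,"dz":0,"rx":0,"ry":0,"rz":0},{"dx":0.012,"dy":-0.037,"dz":0,"rx":0,"ry":0,"rz":0},{"dx":0.015,"dy":-0.057,"dz":0,"rx":0,"ry":0,"rz":0},{"dx":0.0155,"dy":-0.076,"dz":0,"rx":0,"ry":0,"rz":0},{"dx":0.0145,"dy":-0.096,"dz":0,"rx":0,"ry":0,"rz":0}]' -1
python3 -m inch '[{"dx":-0.0035,"dy":-0.019,"dz":0,"rx":0,"ry":0,"rz":0},{"dx":-0.0075,"dy":-0.035,"dz":0,"rx":0,"ry":0,"rz":0},{"dx":-0.013,"dy":-0.05,"dz":0,"rx":0,"ry":0,"rz":0},{"dx":-0.013,"dy":-0.05,"dz":0,"rx":0,"ry":0,"rz":0},{"dx":-0.013,"dy":-0.05,"dz":0,"rx":0,"ry":0,"rz":0}]' -1
cat > look.py <<'E'
import sys
from h import *
s=state();A=np.array([.4802,-.1963,0]);d=np.array(s["tool_pos"])-A
print("lever ang",np.degrees(np.arctan2(d[1],d[0])).round(2),"r",np.hypot(*d[:2]).round(4),s["contact_force"].round(1))
im=optics.grab_frame("top");cv2.imwrite(f"pics/{sys.argv[1]}.png",cv2.resize(im[140:270,190:330,::-1],None,fx=4,fy=4,interpolation=cv2.INTER_CUBIC))
for c in("top","scene"):
    if c=="scene": optics.grab_frame(c)
    for r in nets.outline_of(c,"cap")[:2]:
        ys,xs=np.where(r["pixels"]);X=atz(c,xs.mean(),ys.mean(),.07);e=X-A
        print(c,r["confidence"],xs.mean().round(1),ys.mean().round(1),"r",np.hypot(*e[:2]).round(3),"ang",np.degrees(np.arctan2(e[1],e[0])).round(1))
E
python3 look.py s1
```

```text
time: 3.95
tool_pos: [0.5766, -0.0776, 0.09]
tool_rot: [0.003, 0.923, 0.384, 0.004]
contact_force: [11.2, -2.7, -3.2]
gripper_width: 0.289
grasp_force: 60.4
time: 4.45
tool_pos: [0.5412, -0.0569, 0.0901]
tool_rot: [0.002, 0.924, 0.383, 0.005]
contact_force: [10.2, -1.1, -2.5]
gripper_width: 0.288
grasp_force: 62.3
lever ang 66.36 r 0.1521 [10.2 -1.1 -2.5]
top 0.56 249.0 219.2 r 0.045 ang 85.6
scene 0.84 238.1 199.2 r 0.038 ang 103.1
```

View pics/s1.png

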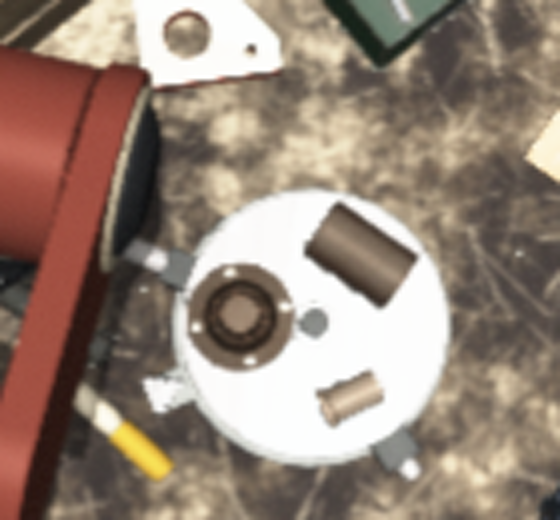

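The cap is now at (250,219), about 28–30° short of the pointer. I'll press a bit further to be sure of the forward stop.

```bash
python3 -m inch '[{"dx":-0.002,"dy":-0.004,"dz":0,"rx":0,"ry":0,"rz":0},{"dx":-0.002,"dy":-0.004,"dz":0,"rx":0,"ry":0,"rz":0},{"dx":-0.004,"dy":-0.008,"dz":0,"rx":0,"ry":0,"rz":0},{"dx":-0.004,"dy":-0.008,"dz":0,"rx":0,"ry":0,"rz":0},{"dx":-0.004,"dy":-0.008,"dz":0,"rx":0,"ry":0,"rz":0}]' -1
python3 look.py s2
python3 - <<'E'
from h import *
A=atz("top",190+314/4,140+322/4,.05)
for n,p,z in(("flange",(190+241/4,140+318/4),.06),("captop",(190+240/4,140+313/4),.1),("ptr",(231.2,237.7),.065)):
    X=atz("top",*p,z);e=X-A;print(n,np.hypot(*e[:2]).round(3),np.degrees(np.arctan2(e[1],e[0])).round(1))
E
```

```text
time: 5.15
tool_pos: [0.5413, -0.0569, 0.0903]
tool_rot: [0.008, 0.924, 0.382, 0.013]
contact_force: [43.4, -10.0, -25.6]
gripper_width: 0.29
grasp_force: 65.9
lever ang 66.31 r 0.1522 [ 43.4 -10.  -25.6]
top 0.93 249.8 219.1 r 0.044 ang 85.0
scene 0.92 237.8 199.8 r 0.038 ang 106.7
flange 0.043 86.6
captop 0.043 85.2
ptr 0.095 114.0
```

The forward stop is firm at 66.3°, and the cap is one 30° step short. I'll stroke back to the start, then do one more full forward stroke.

```bash
python3 -m inch '[{"dx":0.0095,"dy":0.023,"dz":0,"rx":0,"ry":0,"rz":0},{"dx":0.0137,"dy":0.0387,"dz":0,"rx":0,"ry":0,"rz":0},{"dx":0.0169,"dy":0.058,"dz":0,"rx":0,"ry":0,"rz":0},{"dx":0.018,"dy":0.0776,"dz":0,"rx":0,"ry":0,"rz":0},{"dx":0.017,"dy":0.097,"dz":0,"rx":0,"ry":0,"rz":0}]' -1
python3 -m inch '[{"dx":-0.0027,"dy":0.0196,"dz":0,"rx":0,"ry":0,"rz":0},{"dx":-0.0076,"dy":0.0386,"dz":0,"rx":0,"ry":0,"rz":0},{"dx":-0.0145,"dy":0.057,"dz":0,"rx":0,"ry":0,"rz":0},{"dx":-0.0145,"dy":0.057,"dz":0,"rx":0,"ry":0,"rz":0},{"dx":-0.0145,"dy":0.057,"dz":0,"rx":0,"ry":0,"rz":0}]' -1
python3 look.py b1
```

```text
time: 5.85
tool_pos: [0.5973, -0.0972, 0.0897]
tool_rot: [-0.002, 0.924, 0.383, 0.003]
contact_force: [3.0, 6.1, 5.7]
gripper_width: 0.29
grasp_force: 63.0
time: 6.35
tool_pos: [0.6217, -0.1398, 0.0896]
tool_rot: [0.0, 0.924, 0.383, 0.003]
contact_force: [5.7, 3.2, 1.3]
gripper_width: 0.29
grasp_force: 62.6
lever ang 21.78 r 0.1524 [5.7 3.2 1.3]
top 0.66 251.6 220.2 r 0.039 ang 88.4
scene 0.59 237.6 199.7 r 0.038 ang 106.9
scene 0.29 266.2 168.7 r 0.178 ang 24.7
```

Lever is back at about 0.02 rad, and the pawl has taken the next tooth. The plate stayed put. Second forward stroke.

```bash
python3 -m inch '[{"dx":0.007,"dy":-0.018,"dz":0,"rx":0,"ry":0,"rz":0},{"dx":0.012,"dy":-0.037,"dz":0,"rx":0,"ry":0,"rz":0},{"dx":0.015,"dy":-0.057,"dz":0,"rx":0,"ry":0,"rz":0},{"dx":0.0155,"dy":-0.076,"dz":0,"rx":0,"ry":0,"rz":0},{"dx":0.0145,"dy":-0.096,"dz":0,"rx":0,"ry":0,"rz":0}]' -1
python3 -m inch '[{"dx":-0.0035,"dy":-0.019,"dz":0,"rx":0,"ry":0,"rz":0},{"dx":-0.0075,"dy":-0.035,"dz":0,"rx":0,"ry":0,"rz":0},{"dx":-0.013,"dy":-0.05,"dz":0,"rx":0,"ry":0,"rz":0},{"dx":-0.015,"dy":-0.054,"dz":0,"rx":0,"ry":0,"rz":0},{"dx":-0.015,"dy":-0.054,"dz":0,"rx":0,"ry":0,"rz":0}]' -1
python3 look.py s3
```

```text
time: 7.05
tool_pos: [0.5763, -0.0779, 0.0898]
tool_rot: [0.003, 0.923, 0.384, 0.004]
contact_force: [6.5, -3.1, 2.7]
gripper_width: 0.285
grasp_force: 63.3
time: 7.55
tool_pos: [0.5414, -0.0569, 0.0901]
tool_rot: [0.006, 0.924, 0.383, 0.009]
contact_force: [29.5, -4.8, -16.0]
gripper_width: 0.292
grasp_force: 64.5
lever ang 66.31 r 0.1522 [ 29.5  -4.8 -16. ]
top 0.85 250.8 228.1 r 0.045 ang 112.0
scene 0.74 233.4 204.5 r 0.046 ang 136.4
```

View pics/s3.png

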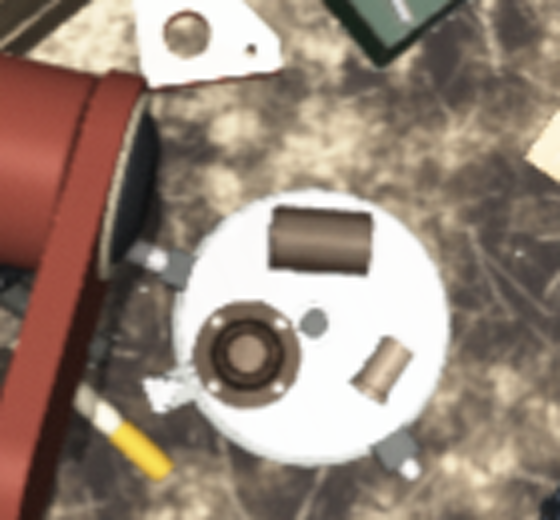

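The cap at crop (247,354) lies on the line from axis (314,322) to pointer (165,390), so it's aligned. I'll relax the push, release and lift away.

```bash
python3 -m inch '[{"dx":0.004,"dy":0.008,"dz":0,"rx":0,"ry":0,"rz":0},{"dx":0.004,"dy":0.008,"dz":0,"rx":0,"ry":0,"rz":0}]' -1
python3 -m inch '[{"dx":0,"dy":0,"dz":0,"rx":0,"ry":0,"rz":0},{"dx":0,"dy":0,"dz":0,"rx":0,"ry":0,"rz":0},{"dx":0,"dy":0,"dz":0,"rx":0,"ry":0,"rz":0},{"dx":0,"dy":0,"dz":0,"rx":0,"ry":0,"rz":0},{"dx":0,"dy":0,"dz":0,"rx":0,"ry":0,"rz":0}]' 1
python3 -m inch '[{"dx":0,"dy":0,"dz":0,"rx":0,"ry":0,"rz":0},{"dx":0,"dy":0,"dz":0,"rx":0,"ry":0,"rz":0},{"dx":0,"dy":0,"dz":-0.04,"rx":0,"ry":0,"rz":0},{"dx":0,"dy":0,"dz":-0.09,"rx":0,"ry":0,"rz":0},{"dx":0,"dy":0,"dz":-0.14,"rx":0,"ry":0,"rz":0}]' 1
python3 -m inch '[{"dx":0,"dy":0,"dz":-0.05,"rx":0,"ry":0,"rz":0},{"dx":0,"dy":0,"dz":-0.05,"rx":0,"ry":0,"rz":0},{"dx":0,"dy":0,"dz":-0.05,"rx":0,"ry":0,"rz":0}]' 1
python3 look.py e1
python3 -c "
from h import *
im=optics.grab_frame('wrist');cv2.imwrite('pics/w2.png',im[...,::-1])"
```

```text
time: 7.95
tool_pos: [0.543, -0.0577, 0.0899]
tool_rot: [0.0, 0.924, 0.383, 0.002]
contact_force: [1.5, 3.2, 5.6]
gripper_width: 0.291
grasp_force: 64.0
time: 8.45
tool_pos: [0.5406, -0.058, 0.0878]
tool_rot: [-0.0, 0.924, 0.383, -0.0]
contact_force: [0.5, 0.5, 0.4]
gripper_width: 1.002
grasp_force: 0.0
time: 8.95
tool_pos: [0.5403, -0.0579, 0.2008]
tool_rot: [-0.0, 0.924, 0.383, -0.001]
contact_force: [0.5, -1.1, 0.9]
gripper_width: 1.0
grasp_force: 0.0
time: 9.25
tool_pos: [0.5416, -0.0582, 0.2416]
tool_rot: [0.001, 0.924, 0.383, 0.001]
contact_force: [-0.4, 0.4, -0.3]
gripper_width: 1.0
grasp_force: 0.0
lever ang 66.04 r 0.1511 [-0.4  0.4 -0.3]
top 0.59 250.9 228.5 r 0.045 ang 113.3
scene 0.85 233.6 204.2 r 0.045 ang 135.1
```

View pics/w2.png

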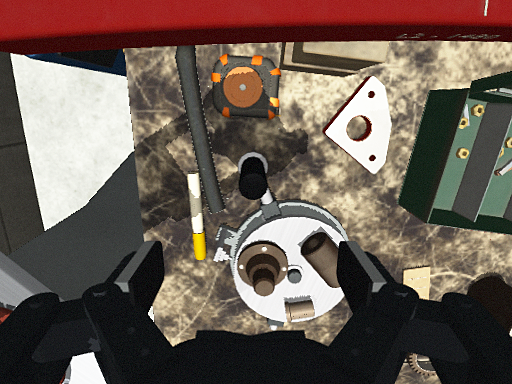

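The wrist view shows the cap (262,257) between the axis (293,275) and the pointer (228,240). The handle is free and the gripper is clear. Handing in.

```bash
python3 -c "
from plant import ticket
print(ticket.job_done())"
```

```text
the job is handed in; nothing more can be done
None
```

The cap is at the pointer after two lever strokes, the handle is released with the gripper clear above it, and the job is handed in (about 9 s on the robot clock); no verdict came back.

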